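# Clear and hold the tilting bin for brushing out

## Robot

A 6-joint arm with a two-finger parallel gripper is mounted at the origin on the work surface. World frame = base frame: x ahead of the robot, y to its left, z up, the work surface at z = 0. Lengths are in m, angles in rad, forces in N, time in s.
With the tool pointing down it reaches from about 0.35 to 0.85 m from the base axis. Payload 8.1 kg.
Tool frame: the origin (TCP) lies between the finger pads, 19 mm behind the fingertips; this is the grasp point; z points along the fingers, y is the line along which they close (so a half turn about z gives the same grasp; the last joint's range is limited). The gripper opens to 93 mm and grips with 3 to 60 N. Pads are 15 mm wide; open, the fingers measure 128 mm over their backs; the gripper's body (75 mm by 188 mm) begins 65 mm behind the grasp point.
Start: joints at [1.131, 0.13, 1.488, -0, 1.523, -0.085], TCP at [0.208, 0.563, 0.237] pointing down, gripper open.
Joint ranges: [-2.96, 2.96], [-0.89, 2.26], [0.02, 2.5], [-1.34, 4.48], [0, 2.73], [-2.66, 2.66]. Speed limits (rad/s): [2.39, 2.39, 2.79, 3.14, 3.14, 3.14].

## Interface

Orientations are given as a rotation vector (axis times angle).
In Python, from plant import robot gives the robot as it stands.
- The arm moves only by the shell command python3 inch.py 'ROWS' [FORCE]. ROWS is a JSON object with one list for each field, all of the same length, 1 to 20, a row being the entries at one place: aperture (the finger opening in m), x, y, z (the shift in m), yaw (a turn about the tool's z in rad); each row shifts and turns the commanded pose from where the row before left it, along the tool's axes as they then stand; what a row does not reach is not made up. A row lasts 1/10 s, in which the tool goes at most 0.05 m and 0.15 rad, less where a joint would pass 70% of its speed; a pose out of reach is approached as far as the arm can. The fingers move at their own pace and stop on an object; FORCE is the grip in N (left out, the last holds). Time passes only in rows, so rows that do not move let the fingers close. It prints the time, the measured TCP pose, the force, the opening and the grip force at its end. Input that does not fit is refused with a message, and nothing moves.
- robot.read_state(): the state, without advancing time (a new reading comes with each control period).
- robot.read_camera(name): name is "scene" or "top" or "wrist"; returns a dict with "image" (384x512x3 uint8, red, green, blue), "fx", "fy", "cx", "cy" (pixels), "dist" ([k1, k2, p1, p2, k3] as OpenCV has them; the pictures are not rectified), "R" (3x3) and "t" (3): a world point X has camera coordinates R X + t. Camera axes: x right, y down, z forward; pixel columns grow to the right and rows downward; lengths in m; the calibration is good to about 2 mm. A picture is of the moment at which its call begins. There is no depth.
- robot.close_job(): hands the job in; it is judged then, once.
The state is a dict: "t": time; "q": joint angles; "dq": joint speeds; "joint_torque": joint torques, N m; "tool_pos": TCP position; "orientation": TCP orientation; "force": force on the tool from outside, world axes, zero at the start; "wrist_torque": the same for the moment, N m; "opening": finger opening in m; "gripper_force": force on a finger pad.
Only numpy, scipy, OpenCV 4.12 (cv2) and the standard library are available. Lean on these libraries where they do the work, as an engineer would, in place of code of your own. Each camera call takes 0.05 s, during which the arm holds its last target. There are 200 camera calls.

## Task

I want to brush out the tilting steel bin. Take the tamping dowel that stands in it and, with the bin still level, lower it gently foot first into the narrow green glass bottle until the foot rests on the bottom, and let go of it; then lift the bin by its rear handle until its pointer lines up with the index clip on the quadrant, and finish there still holding the bin steady at that angle for me. Leave the dowel standing in the upright bottle, do not shift the index clip, and leave the other things on the bench where they are.

Things in the scene. Friction and masses are not known exactly. Their poses are not given: they have to be found in the camera images.
- stand: Fixed dark steel trestle, 300 mm long (x) by 260 mm wide (y), that carries the tilting bin. Origin on the bench under its middle; its x axis points to the bin's pouring front (away from the robot), y to the left, z up. The rims of the level bin are 150 mm above the bench, the top of the quadrant's clip up to 293 mm.
- pivot (a point): Midway between the bin's two side pivots, on the axis, which runs along the stand's y; at (30, 0, 140) mm in the stand's frame. The grey sheet steel bin is open on top, 257 mm long over the lip, 190 mm wide, 74 mm deep; when level its inside floor is 75 mm above the bench, from x = -107 to +87 mm in the stand's frame.
- bin (a joint): Tilt of the bin about the pivot, rad: 0 = level, resting on the bar below its rear; grows as the rear handle rises and the pouring lip dips, up to a stop at 1.15. The bin (0.65 to 1 kg) is tail heavy and falls back to 0 when let go; holding it takes about 2 to 5 N upward at the handle.
- handle (a point): Middle of the round steel handle bar at the rear of the bin, 12 mm in diameter, 116 mm long along y, free on all sides between its two end arms; 40 mm behind the bin's rear wall and 10 mm above its rim. It lies 180 mm behind and 20 mm above the pivot when the bin is level and swings about the pivot with the bin. The bar can turn between gripping fingers.
- pointer_tip (a point): Tip of the bin's flat steel pointer, an arm on the bin's right (-y) trunnion, outside the quadrant: 125 mm from the pivot axis and 139 mm to the right of the bin's middle plane, upright when the bin is level, leaning forward as it tilts.
- index (a joint): Angle at which the index clip is set on the quadrant, rad, forward from upright, on the same scale as bin. The clip is clamped and does not stop the pointer.
- index_mark (a point): Scribed line of the index clip, a small brass saddle (12 mm along the arc, 24 mm tall, with a dark thumbscrew on top) that straddles the rim of the aluminium quadrant plate on the stand's right side. It lies 125 mm from the pivot axis, so that pointer_tip coincides with it when the bin's tilt equals the clip's angle.
- dowel: Wooden tamping dowel standing upright on the floor of the bin: 135 mm tall, round, brass foot 18 mm in diameter and 20 mm tall, shaft 13 mm, turned oak knob at the top 31 mm in diameter from 104 to 135 mm. About 70 g, loose, easily knocked over. Origin at the centre of the foot's underside, z along it towards the knob.
- foot (a point): Centre of the underside of the dowel's foot.
- knob (a point): Centre of the dowel's knob, 119 mm above the foot's underside.
- bottle: Straight narrow green glass weighing bottle without lid, chipped at the rim, standing loose on the bench: 34 mm outside, 24 mm inside diameter, 70 mm tall, floor 6 mm thick, 110 g. Origin at the centre of its underside, z up.
- mouth (a point): Centre of the bottle's mouth, 70 mm above its underside.
- ring_a: Rusted steel core ring, 54 mm in diameter, 50 mm tall, open at both ends; leave alone. Origin at the centre of the underside.
- ring_b: A second such ring; leave alone.
- tin: Round aluminium moisture tin, 56 mm in diameter, 34 mm tall; leave alone. Origin at the centre of the underside.
- brush: Bench brush, 200 mm long, lying flat; leave alone.
- spatula: Spatula, 200 mm long, lying flat; leave alone.
- washbottle: White plastic bottle, 60 mm in diameter, 160 mm tall; leave alone. Origin at the centre of the underside.
- dish: White porcelain dish, 100 mm across, 22 mm tall; leave alone. Origin at the centre of the underside.

How it is judged:
By the outcome, as a careful person would: the job done as asked, in the order asked, and still so for the second after the job is handed in, while the arm keeps its last pose, push and grip.
It also fails if it takes over 54 s, if anything falls off the work surface, if the arm or the gripper's body presses on something with over 40 N, if the wrist force passes 120 N, or if a joint passes its speed limit or range.

## Working session

There is one attempt and no reset: what is moved stays moved. The work goes in short steps, Python scripts to look and compute and a shell command to move; the robot and the scene stay as the last step left them, time stands still between calls to the robot, and variables do not carry over. Pictures are saved under pics/ and viewed, at most 10 in all, crops included, and the job is handed in when it is done.

```bash
ls; mkdir -p pics
cat > h.py <<'E'
import numpy as np, cv2, json
from plant import robot
def snap(n,f):
    c=robot.read_camera(n); cv2.imwrite(f'pics/{f}.png',c['image'][:,:,::-1])
    np.savez(f'pics/{f}.npz',**{k:np.array(v) for k,v in c.items()})
    return c
def load(f): return dict(np.load(f'pics/{f}.npz'))
def KD(c): return np.array([[c['fx'],0,c['cx']],[0,c['fy'],c['cy']],[0,0,1.]]),np.array(c['dist'],float)
def ray(c,uv):
    K,d=KD(c); p=cv2.undistortPoints(np.array([[uv]],float),K,d)[0,0]
    R=np.array(c['R']); return -R.T@np.array(c['t']), R.T@np.array([p[0],p[1],1.])
def onz(c,uv,z):
    o,r=ray(c,uv); return o+r*(z-o[2])/r[2]
def tri(*obs):
    A=np.zeros((3,3));b=np.zeros(3);L=[]
    for c,uv in obs:
        o,r=ray(c,uv); r=r/np.linalg.norm(r); P=np.eye(3)-np.outer(r,r); A+=P;b+=P@o; L.append((o,P))
    x=np.linalg.solve(A,b); return x,[np.linalg.norm(P@(x-o)) for o,P in L]
def proj(c,X):
    K,d=KD(c); return cv2.projectPoints(np.array(X,float).reshape(-1,3),cv2.Rodrigues(np.array(c['R']))[0],np.array(c['t'],float),K,d)[0][:,0]
def crop(f,g,x0,y0,x1,y1,s):
    im=cv2.imread(f'pics/{f}.png')[y0:y1,x0:x1]; cv2.imwrite(f'pics/{g}.png',cv2.resize(im,None,fx=s,fy=s,interpolation=cv2.INTER_CUBIC))
E
python3 - <<'E'
from h import *
a=snap('scene','s0');b=snap('top','t0');w=snap('wrist','w0')
for c in (a,b,w): print(np.round(-np.array(c['R']).T@np.array(c['t']),3),c['fx'])
im=np.vstack([np.hstack([a['image'],b['image']])])
cv2.imwrite('pics/both.png',cv2.resize(im[:,:,::-1],(800,300)))
s=robot.read_state(); print({k:np.round(v,3) for k,v in s.items()})
E
```

```text
inch.py
pics
plant.py
[1.362 0.049 0.909] 399.98760013361544
[ 0.473 -0.04   1.68 ] 462.08248097935694
[0.134 0.59  0.383] 336.70064918153224
{'t': np.float64(0.15), 'q': array([ 1.131,  0.131,  1.489, -0.   ,  1.523, -0.085]), 'dq': array([ 0.001, -0.003, -0.002, -0.   , -0.   , -0.001]), 'joint_torque': array([ 1.0000e-03, -5.6049e+01, -4.9233e+01,  7.7000e-02,  3.1000e-02,
       -0.0000e+00]), 'tool_pos': array([0.208, 0.562, 0.237]), 'orientation': array([-5.540e-01, -3.092e+00,  2.000e-03]), 'force': array([ 0.08 ,  0.496, -0.136]), 'wrist_torque': array([-0.027,  0.037, -0.043]), 'gripper_force': np.float64(0.0), 'opening': np.float64(0.093)}
```

View pics/s0.png

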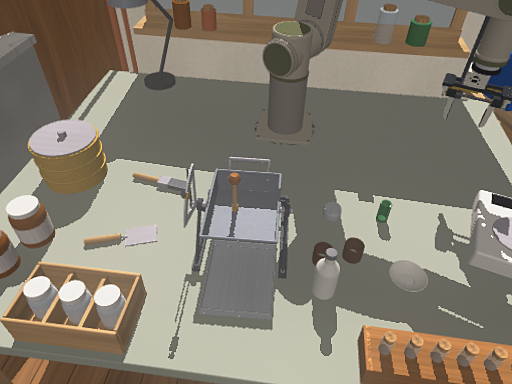

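View pics/t0.png

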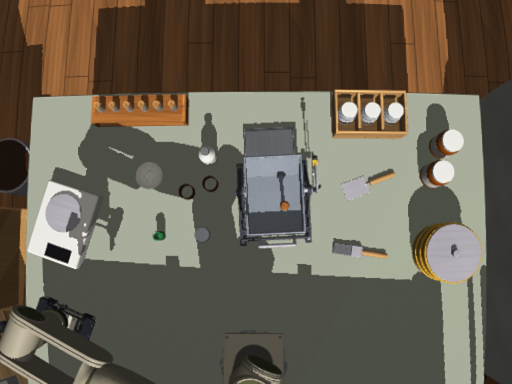

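The scene view shows the bin with the dowel (knob about (235,178)) and the green bottle at about (384,211). In the top view the knob is about (285,206), the bottle about (159,236), and the handle bar lies near row 246. I'll enlarge these.

```bash
cat >> h.py <<'E'
def mosaic(g,items,W=400,H=300):
    T=[]
    for f,x0,y0,w,h in items:
        im=cv2.imread(f'pics/{f}.png')[y0:y0+h,x0:x0+w]; s=W/w
        im=cv2.resize(im,(W,H),interpolation=cv2.INTER_CUBIC)
        for k in range(0,w,10): cv2.line(im,(int(k*s),0),(int(k*s),8 if (x0+k)%50 else 18),(0,255,255),1)
        for k in range(0,h,10): cv2.line(im,(0,int(k*H/h)),(8 if (y0+k)%50 else 18,int(k*H/h)),(0,255,255),1)
        cv2.putText(im,f'{x0},{y0}',(20,20),0,.4,(0,255,255)); T.append(im)
    r=[np.hstack(T[i:i+2]) for i in range(0,len(T),2)]
    cv2.imwrite(f'pics/{g}.png',np.vstack(r))
E
python3 - <<'E'
from h import *
mosaic('m1',[('s0',180,150,120,90),('s0',360,190,60,45),('t0',230,150,120,90),('t0',140,215,60,45)])
E
```

```text
(no output)
```

View pics/m1.png

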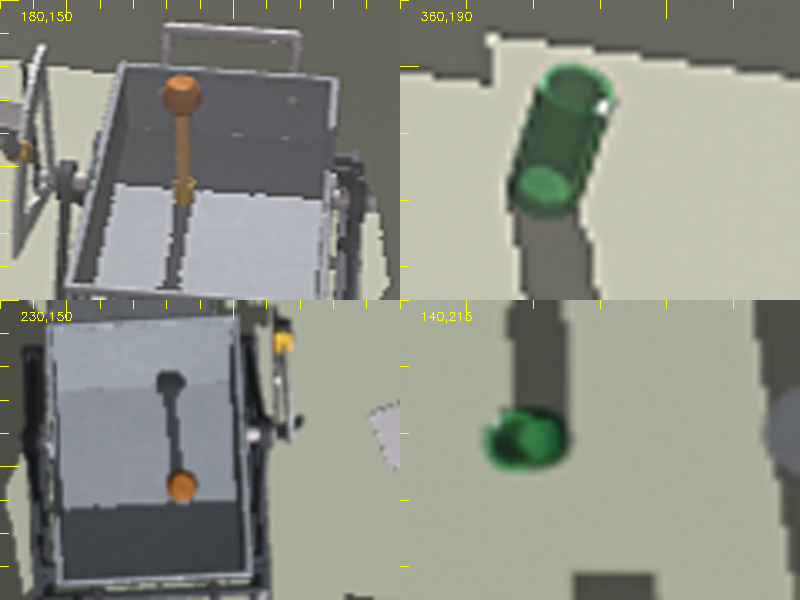

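The crops give: in the scene view, knob (234.3,179.1), bottle mouth (386.7,203.4), bottle base (382,218.5), handle ends (230,157.5) and (269.7,160.5). In the top view, knob (284.6,206.1), mouth (157.5,236), base (160.9,235.8).

Run:
```python
from h import *
a=load('s0');b=load('t0');w=load('w0')
p=lambda n,*o:print(n,*[np.round(x,4) for x in tri(*o)])
p('knob',(a,(234.3,179.1)),(b,(284.6,206.1)))
p('mouth',(a,(386.7,203.35)),(b,(157.55,236)))
p('base',(a,(382.05,218.5)),(b,(160.85,235.8)))
for uv in((230.1,157.5),(269.7,160.5)): print('h', np.round(onz(a,uv,.16),4))
for uv in((235.2,210.6),): print('foot', np.round(onz(a,uv,.075),4))
# bin rim corners in top at z=.15
for uv in((244.5,155.5),(301,155),(247.5,234),(305,234)): print('rim',np.round(onz(b,uv,.15),4))
mosaic('m2',[('t0',250,230,60,45),('w0',0,0,512,384)])
print('wristR',np.round(w['R'],3))
for n,z in (('bottle',0.07),): print(proj(w,[tri((a,(386.7,203.35)),(b,(157.55,236)))[0]]))
```

```text
knob [ 0.5537 -0.1044  0.1871] [0.0003 0.0003]
mouth [0.4555 0.3402 0.0647] [0.0026 0.0026]
base [ 0.4555  0.3425 -0.0017] [0.0017 0.0017]
h [ 0.4283 -0.1392  0.16  ]
h [ 0.4239 -0.0197  0.16  ]
foot [ 0.5642 -0.1015  0.075 ]
rim [0.7257 0.027  0.15  ]
rim [ 0.7269 -0.1622  0.15  ]
rim [0.4637 0.0167 0.15  ]
rim [ 0.4633 -0.1733  0.15  ]
wristR [[ 0.348  0.937 -0.001]
 [ 0.898 -0.333  0.287]
 [ 0.269 -0.101 -0.958]]
[[154.21286444 420.82546994]]
```

View pics/m2.png

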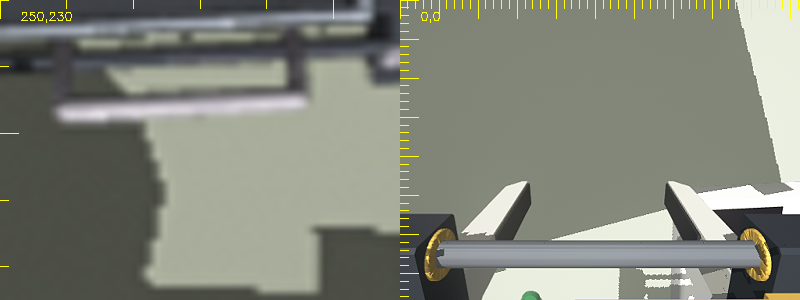

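Triangulation puts the knob at about (0.554,-0.104,0.19), the bottle at about (0.4555,0.341), the handle at about (0.426,-0.08,0.16), and the bin's yaw at about 0.04 rad. One tool yaw suits both the knob and the handle grasp. I'll turn the tool while raising it, then travel to a hover point.

```bash
python3 inch.py '{"aperture": [0.093,0.093,0.093,0.093,0.093,0.093,0.093,0.093],"x": [0,0,0,0,0,0,0,0],"y": [0,0,0,0,0,0,0,0],"z": [-0.009,-0.009,-0.009,-0.009,-0.009,-0.009,-0.009,-0.009],"yaw": [0.147,0.147,0.147,0.147,0.147,0.147,0.147,0.147]}' 15
python3 inch.py '{"aperture": [0.07,0.07,0.07,0.07,0.07,0.07,0.07,0.07,0.07,0.07,0.07,0.07,0.07,0.07,0.07,0.07,0.07,0.07],"x": [-0.0425,-0.0425,-0.0425,-0.0425,-0.0425,-0.0425,-0.0425,-0.0425,-0.0425,-0.0425,-0.0425,-0.0425,-0.0425,-0.0425,-0.0425,-0.0425,0,0],"y": [0.02,0.02,0.02,0.02,0.02,0.02,0.02,0.02,0.02,0.02,0.02,0.02,0.02,0.02,0.02,0.02,0,0],"z": [0,0,0,0,0,0,0,0,0,0,0,0,0,0,0,0,0,0],"yaw": [0,0,0,0,0,0,0,0,0,0,0,0,0,0,0,0,0,0]}'
python3 - <<'E'
from h import *
w=snap('wrist','w1'); s=robot.read_state(); print(s['tool_pos'],s['orientation'],s['q'])
print(proj(w,[s['tool_pos'],[.5537,-.1044,.194],[.5537,-.1044,.075],[.426,-.0795,.16]]))
E
```

```text
t: 0.95
tool_pos: [0.2083, 0.5625, 0.3093]
orientation: [2.183, 2.259, -0.001]
force: [0.9, -0.5, 0.5]
opening: 0.0931
gripper_force: 0.0
t: 2.75
tool_pos: [0.5552, -0.1049, 0.3084]
orientation: [-2.178, -2.262, 0.001]
force: [0.4, 0.6, -1.0]
opening: 0.0698
gripper_force: 0.0
[ 0.55505917 -0.10383403  0.30886283] [-2.17635846e+00 -2.26372871e+00  4.16189670e-04] [-2.75986804e-01  1.72170778e-02  1.47797739e+00  4.11315232e-04
  1.64773103e+00 -3.15305580e-01]
[[251.99734631 264.42679203]
 [250.79219294 196.046074  ]
 [251.5112218  165.84199776]
 [107.48224872 152.65677016]]
```

View pics/w1.png

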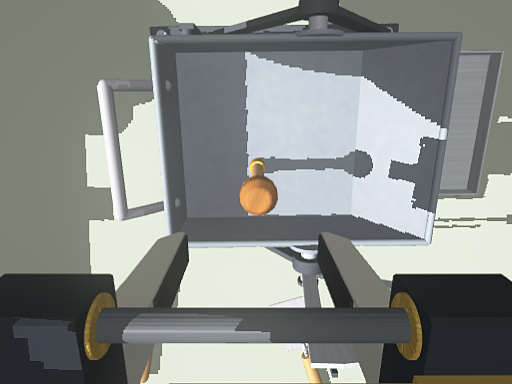

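The wrist view shows the knob at (258.5,196), the foot at (257,163) and the handle bar from (103,85) to (120,215). I'll fuse these with the fixed views.

Run:
```python
from h import *
a=load('s0');b=load('t0');w=load('w1')
p=lambda n,*o:print(n,*[np.round(x,4) for x in tri(*o)])
A,B,W=(a,(234.3,179.1)),(b,(284.6,206.1)),(w,(258.5,196))
p('knob3',A,B,W);p('AW',A,W);p('BW',B,W);print(onz(w,W[1],.194),onz(b,B[1],.194),onz(a,A[1],.194))
h=lambda n,x,y,z:p(n,(a,x),(b,y),(w,z))
h('hR',(230.1,157.5),(295.4,244.7),(120,215)); h('hL',(269.7,160.5),(259,247.1),(103,85))
print('foot',onz(w,(257,163),.08))
for uv in((152,38),(460,34),(433,243),(172,243)):print('rim',onz(w,uv,.15))
```

```text
knob3 [ 0.5568 -0.1044  0.19  ] [0.0009 0.0032 0.0033]
AW [ 0.56   -0.1036  0.193 ] [0.0008 0.0008]
BW [ 0.5568 -0.1048  0.1904] [0.0032 0.0032]
[ 0.55993549 -0.10412681  0.194     ] [ 0.55341494 -0.10435066  0.194     ] [ 0.56145094 -0.10261977  0.194     ]
hR [ 0.4296 -0.1395  0.1592] [0.0015 0.0018 0.0027]
hL [ 0.4225 -0.0212  0.1569] [0.0021 0.0018 0.0033]
foot [ 0.55977021 -0.09985184  0.08      ]
rim [0.46692688 0.01636959 0.15      ]
rim [0.72211593 0.02896266 0.15      ]
rim [ 0.73545983 -0.15951907  0.15      ]
rim [ 0.47778197 -0.16920919  0.15      ]
```

Knob is at about (0.559,-0.104,0.193). I'll shift 4 mm, descend 115 mm and close gently.

```bash
python3 inch.py '{"aperture": [0.07,0.07,0.07,0.07,0.07,0.07,0.045,0.04,0.036,0.032,0.028,0.02,0.02,0.02],"x": [0,0,0,0,0,0,0,0,0,0,0,0,0,0],"y": [0.004,0,0,0,0,0,0,0,0,0,0,0,0,0],"z": [0.02,0.03,0.03,0.02,0.015,0,0,0,0,0,0,0,0,0],"yaw": [0,0,0,0,0,0,0,0,0,0,0,0,0,0]}' 10
python3 - <<'E'
from h import *
w=snap('wrist','w2');snap('scene','s2');s=robot.read_state(); print(s['tool_pos'],s['force'],s['opening'])
mosaic('m3',[('w2',100,80,320,240),('s2',180,150,120,90)])
E
```

```text
t: 4.2
tool_pos: [0.5595, -0.104, 0.1948]
orientation: [2.176, 2.265, 0.0]
force: [-0.3, -0.4, 1.9]
opening: 0.0298
gripper_force: 10.0
[ 0.55951539 -0.10393427  0.19472501] [ 0.19592228 -0.23979995  2.85021475] 0.029651498451772958
```

View pics/m3.png

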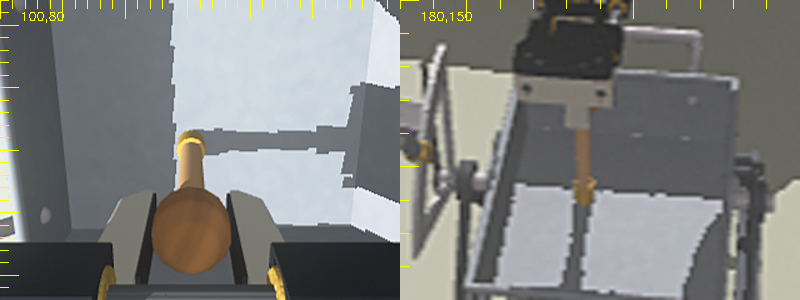

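The dowel is gripped (30 mm opening, 10 N) and upright, with the foot clear on the floor. Now lift 130 mm and carry it above the bottle.

```bash
python3 inch.py '{"aperture": [0.02,0.02,0.02,0.02,0.02,0.02,0.02,0.02],"x": [0,0,0,0,0,0,0,0],"y": [0,0,0,0,0,0,0,0],"z": [-0.005,-0.015,-0.03,-0.03,-0.03,-0.015,-0.005,0],"yaw": [0,0,0,0,0,0,0,0]}' 12
python3 inch.py '{"aperture": [0.02,0.02,0.02,0.02,0.02,0.02,0.02,0.02,0.02,0.02,0.02,0.02,0.02,0.02,0.02,0.02,0.02,0.02,0.02,0.02],"x": [0.015,0.025,0.035,0.035,0.035,0.035,0.035,0.035,0.035,0.035,0.035,0.03,0.025,0.025,0.014,0,0,0,0,0],"y": [-0.0057,-0.0057,-0.0057,-0.0057,-0.0057,-0.0057,-0.0057,-0.0057,-0.0057,-0.0057,-0.0057,-0.0057,-0.0057,-0.0057,-0.0057,0,0,0,0,0],"z": [0,0,0,0,0,0,0,0,0,0,0,0,0,0,0,0.03,0.03,0.02,0,0],"yaw": [0,0,0,0,0,0,0,0,0,0,0,0,0,0,0,0,0,0,0,0]}'
python3 - <<'E'
from h import *
w=snap('wrist','w3');snap('scene','s3');t=snap('top','t3');s=robot.read_state(); print(s['tool_pos'],s['force'],s['opening'])
mosaic('m4',[('w3',100,0,320,240),('s3',340,150,80,60),('w3',200,100,120,90),('t3',120,200,80,60)])
print(proj(w,[[.4555,.341,.07],[.4555,.341,.0],s['tool_pos']-[0,0,.119]]))
E
```

```text
t: 5.1
tool_pos: [0.5595, -0.1039, 0.3246]
orientation: [2.176, 2.265, 0.0]
force: [-0.1, 0.4, -1.8]
opening: 0.0294
gripper_force: 12.0
t: 7.1
tool_pos: [0.4553, 0.341, 0.2441]
orientation: [-2.176, -2.265, 0.003]
force: [-0.0, 0.2, 0.1]
opening: 0.0298
gripper_force: 12.0
[0.45661309 0.3417224  0.24628942] [ 0.61668359 -0.63430905 -0.24684703] 0.029704532313165315
[[252.81334119 178.52868067]
 [252.8576528  164.0788862 ]
 [254.15830429 194.80405987]]
```

View pics/m4.png

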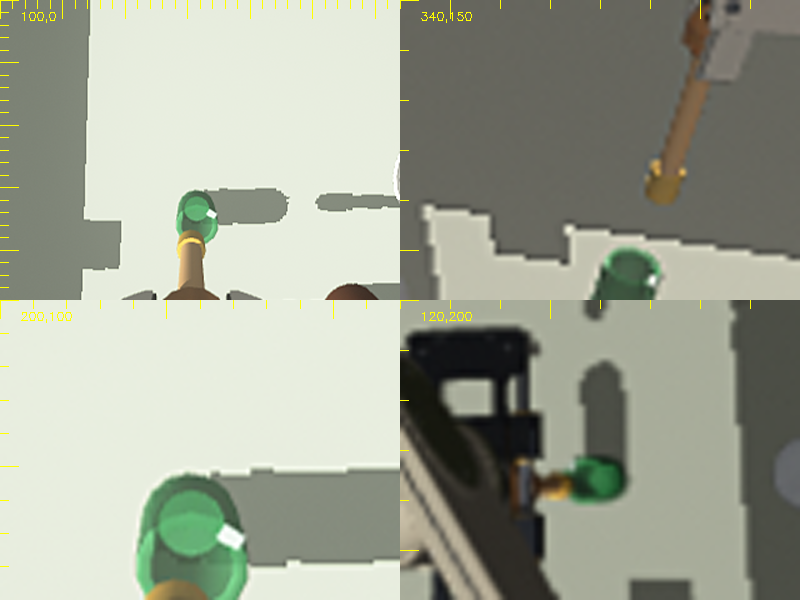

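Wrist view: the bottle's side edges are at columns 241 and 274 (centre about 257.5), its inner floor is at (257,166.6), and the foot is at column 253. So the bottle is about 4 mm further +x than the foot. Computing the offset differentially.

Run:
```python
from h import *
w=load('w3');a=load('s3');b=load('t0')
f=np.array([.4566,.3417,.1273])
print('pred foot w,s,t',proj(w,f),proj(a,f),proj(b,f))
print('floor w',onz(w,(257,166.6),.006),'mouth w',onz(w,(257.6,180),.07))
sc=proj(a,f)[0]-np.array([392.6,189.0]); print('bias',sc)
print('mouth s',onz(a,(386.6,203.4),.07),onz(a,np.array([386.6,203.4])+sc,.07))
print('mouth t',onz(b,(157.55,236),.07), 'base t',onz(b,(160.85,235.8),0))
```

```text
pred foot w,s,t [[254.14121338 194.83345694]] [[391.49963225 188.37345357]] [[152.13473932 235.76459385]]
floor w [0.46038781 0.33944242 0.006     ] mouth w [0.4602507 0.3396996 0.07     ]
bias [-1.10036775 -0.62654643]
mouth s [0.46106738 0.3407884  0.07      ] [0.45883001 0.33779635 0.07      ]
mouth t [0.45529061 0.33631998 0.07      ] base t [0.45533135 0.3403407  0.        ]
```

```bash
python3 inch.py '{"aperture": [0.02,0.02,0.02,0.02,0.02,0.02],"x": [-0.0024,0,0,0,0,0],"y": [0.0046,0,0,0,0,0],"z": [0.012,0.02,0.01,0,0,0],"yaw": [0,0,0,0,0,0]}'
python3 - <<'E'
from h import *
w=snap('wrist','w4');a=snap('scene','s4');s=robot.read_state(); print(s['tool_pos'],s['force'],s['opening'])
mosaic('m5',[('s4',370,180,40,30),('w4',220,120,80,60)])
f=s['tool_pos']-[0,0,.119];print(f,proj(w,f),proj(a,f),proj(w,[.4608,.339,.07]),proj(a,[.4608,.339,.07]))
E
```

```text
t: 7.85
tool_pos: [0.4612, 0.3394, 0.2035]
orientation: [2.176, 2.265, 0.002]
force: [0.2, 0.7, 0.4]
opening: 0.03
gripper_force: 12.0
[0.46113005 0.33946762 0.20349666] [ 0.42624666 -0.54885621 -0.52975207] 0.029841546947694905
[0.46113005 0.33946762 0.08449666] [[252.06700899 194.93479803]] [[387.32034352 199.90428198]] [[251.66589691 190.60174017]] [[385.97978587 203.27361604]]
```

View pics/m5.png

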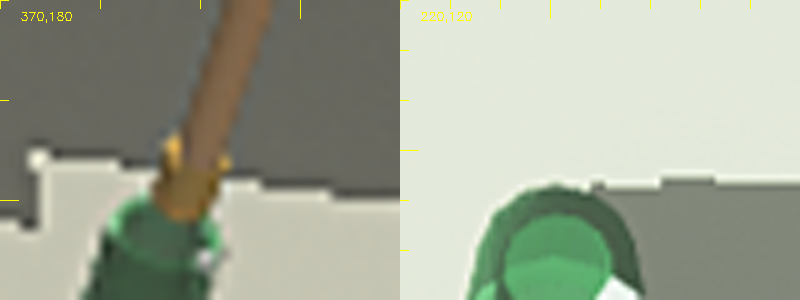

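Scene view: the foot (bottom centre about (388.5,200.7)) sits over the mouth (centre about (386.3,203.2)). Wrist view: the bottle is centred on column 251.4. I'll check the bottle position numerically with a cylinder silhouette fit to the green mask.

Run:
```python
from h import *
from scipy.optimize import minimize
th=np.linspace(0,2*np.pi,60)
cyl=lambda x,y,r,z0,z1:np.vstack([np.c_[x+r*np.cos(th),y+r*np.sin(th),0*th+z] for z in(z0,z1)])
for f in('s0','s4','t0','w3','w4'):
    c=load(f);h=cv2.cvtColor(c['image'],cv2.COLOR_RGB2HSV)
    m=cv2.inRange(h,(50,70,20),(85,255,255))
    near=np.zeros_like(m);u,v=proj(c,[.4608,.339,.035])[0];cv2.circle(near,(int(u),int(v)),60 if f[0]=='w' else 14,255,-1);m&=near
    n,l,st,_=cv2.connectedComponentsWithStats(m);i=1+np.argmax(st[1:,4]);m=np.uint8(l==i)
    X,Y,W,H,_=st[i];bb=[X,Y,X+W-1,Y+H-1]
    def pb(p):
        q=proj(c,cyl(p[0],p[1],.017,0,.07));return np.r_[q.min(0),q.max(0)]
    p0=pb((.4608,.339))
    S=8;U0,V0=int(u)-70,int(v)-70
    def cost(p):
        q=proj(c,cyl(p[0],p[1],.017,0,.07));k=np.zeros((140*S,140*S),np.uint8)
        cv2.fillConvexPoly(k,cv2.convexHull(np.int32((q-[U0-.5,V0-.5])*S)),255)
        k=cv2.resize(k,(140,140),interpolation=cv2.INTER_AREA)/255.
        M=np.zeros((140,140));yy,xx=np.mgrid[V0:V0+140,U0:U0+140];ok=(yy>=0)&(yy<384)&(xx>=0)&(xx<512);M[ok]=m[yy[ok],xx[ok]]
        row=yy<=(Y+H-6 if f[0]=='w' else 999)
        return ((k-M)**2)[row].sum()
    r=minimize(cost,(.4608,.339),method='Nelder-Mead',options=dict(initial_simplex=[(.4608,.339),(.466,.339),(.4608,.345)],xatol=1e-4))
    print(f,bb,np.round(p0,1),np.round(r.x,4),r.fun,m.sum())
# brass foot in w4/s4
for f in('w3','w4','s4'):
    c=load(f);h=cv2.cvtColor(c['image'],cv2.COLOR_RGB2HSV);m=cv2.inRange(h,(18,110,60),(30,255,255))
    z={'w3':(.4561,.3412,.126),'w4':(.4608,.339,.084),'s4':(.4608,.339,.084)}[f]
    u,v=proj(c,z)[0];near=np.zeros_like(m);cv2.circle(near,(int(u),int(v)),25 if f[0]=='w' else 9,255,-1);m&=near
    y,x=np.nonzero(m);q=proj(c,cyl(z[0],z[1],.009,z[2],z[2]+.02))
    print(f,'foot pred',q.min(0),q.max(0),'seen',x.min(),y.min(),x.max(),y.max(),len(x))
```

```text
s0 [np.int32(380), np.int32(200), np.int32(391), np.int32(213)] [375.  199.3 391.8 223.3] [0.4544 0.3397] 196.40638216070744 61
s4 [np.int32(380), np.int32(200), np.int32(390), np.int32(214)] [375.  199.3 391.8 223.3] [0.4596 0.3394] 186.8710342176086 72
t0 [np.int32(153), np.int32(231), np.int32(164), np.int32(240)] [152.1 229.6 165.8 239.3] [0.4566 0.342 ] 16.99652441368704 92
w3 [np.int32(241), np.int32(153), np.int32(273), np.int32(194)] [240.8 151.6 275.4 197.2] [0.4593 0.3333] 335.1134948096886 717
w4 [np.int32(232), np.int32(158), np.int32(269), np.int32(204)] [232.  156.6 271.3 209.2] [0.459  0.3332] 562.4908112264513 767
w3 foot pred [241.74907089 184.33639234] [265.30972381 213.61759758] seen 242 184 263 217 216
w4 foot pred [239.89761483 184.75036954] [263.3156583  213.84877354] seen 241 185 263 216 236
s4 foot pred [383.99787868 192.96300913] [391.90590638 202.05342894] seen 386 194 392 201 32
```

Wrist and scene both indicate a small remaining offset of about -1 mm in x and -1.7 mm in y. I'll apply it and enter the mouth slowly while watching the force.

```bash
python3 inch.py '{"aperture": [0.02,0.02,0.02,0.02,0.02,0.02,0.02,0.02],"x": [-0.0017,0,0,0,0,0,0,0],"y": [-0.001,0,0,0,0,0,0,0],"z": [0,0.006,0.005,0.004,0.003,0.003,0,0],"yaw": [0,0,0,0,0,0,0,0]}'
python3 - <<'E'
from h import *
for _ in range(1):
    w=snap('wrist','w5');a=snap('scene','s5');s=robot.read_state(); print(s['tool_pos'],s['force'],s['wrist_torque'],s['opening'])
mosaic('m6',[('s5',370,180,40,30),('w5',212,130,80,60)])
E
```

```text
t: 8.75
tool_pos: [0.4597, 0.3374, 0.1814]
orientation: [-2.177, -2.265, 0.0]
force: [-0.0, 0.1, -1.2]
opening: 0.0299
gripper_force: 12.0
[0.45984758 0.33749622 0.18168686] [-0.34319184 -0.19951321 -0.51333739] [-0.01969396  0.07415534  0.00280997] 0.0297697456737217
```

View pics/m6.png

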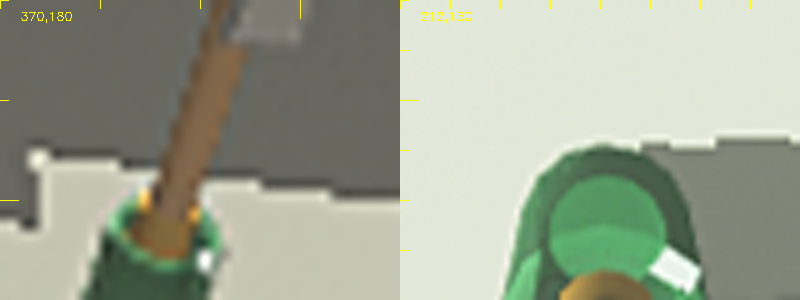

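The foot has entered the mouth, centred and without contact force. Continue down 50 mm, then feel for the bottom.

```bash
python3 inch.py '{"aperture": [0.02,0.02,0.02,0.02,0.02,0.02,0.02,0.02,0.02,0.02],"x": [0,0,0,0,0,0,0,0,0,0],"y": [0,0,0,0,0,0,0,0,0,0],"z": [0.006,0.008,0.008,0.008,0.008,0.006,0.004,0.003,0,0],"yaw": [0,0,0,0,0,0,0,0,0,0]}'; python3 inch.py '{"aperture": [0.02,0.02,0.02,0.02],"x": [0,0,0,0],"y": [0,0,0,0],"z": [0.002,0.001,0,0],"yaw": [0,0,0,0]}'; python3 inch.py '{"aperture": [0.02,0.02,0.02],"x": [0,0,0],"y": [0,0,0],"z": [0.001,0,0],"yaw": [0,0,0]}'
```

```text
t: 9.85
tool_pos: [0.4599, 0.3375, 0.1307]
orientation: [2.177, 2.265, 0.001]
force: [0.9, 0.4, -0.5]
opening: 0.0299
gripper_force: 12.0
t: 10.25
tool_pos: [0.4597, 0.3374, 0.1275]
orientation: [2.177, 2.265, 0.0]
force: [0.1, 0.0, -1.8]
opening: 0.0297
gripper_force: 12.0
t: 10.55
tool_pos: [0.4597, 0.3374, 0.1264]
orientation: [-2.177, -2.265, 0.0]
force: [0.1, 0.1, 0.0]
opening: 0.0301
gripper_force: 12.0
```

```bash
python3 inch.py '{"aperture": [0.02,0.02,0.02],"x": [0,0,0],"y": [0,0,0],"z": [0.001,0,0],"yaw": [0,0,0]}' | sed -n '2p;4p'; python3 inch.py '{"aperture": [0.02,0.02,0.02],"x": [0,0,0],"y": [0,0,0],"z": [0.001,0,0],"yaw": [0,0,0]}'| sed -n '2p;4p'; python3 inch.py '{"aperture": [0.02,0.02],"x": [0,0],"y": [0,0],"z": [0,0],"yaw": [0,0]}'| sed -n '2p;4p'
```

```text
tool_pos: [0.46, 0.3375, 0.1258]
force: [-0.4, 0.4, 1.8]
tool_pos: [0.4603, 0.3379, 0.1257]
force: [-1.2, -0.1, 7.1]
tool_pos: [0.4603, 0.3379, 0.1257]
force: [-1.0, -0.6, 6.9]
```

The foot rests on the bottom (7 N upward). Relieve, open slowly, and rise.

```bash
python3 inch.py '{"aperture": [0.02,0.02,0.033,0.037,0.045,0.06,0.07,0.07,0.07,0.07,0.07,0.07,0.07,0.07],"x": [0,0,0,0,0,0,0,0,0,0,0,0,0,0],"y": [0,0,0,0,0,0,0,0,0,0,0,0,0,0],"z": [-0.001,0,0,0,0,0,0,-0.01,-0.02,-0.04,-0.04,-0.04,-0.04,0],"yaw": [0,0,0,0,0,0,0,0,0,0,0,0,0,0]}' 5
python3 - <<'E'
from h import *
a=snap('scene','s6');t=snap('top','t6');w=snap('wrist','w6');s=robot.read_state();print(s['tool_pos'])
# knob visible? orange centroid
for f,r in(('s6',25),('w6',90)):
    c=load(f);h=cv2.cvtColor(c['image'],cv2.COLOR_RGB2HSV);m=cv2.inRange(h,(5,100,50),(17,255,255));u,v=proj(c,[.46,.338,.125])[0]
    n=np.zeros_like(m);cv2.circle(n,(int(u),int(v)),r,255,-1);y,x=np.nonzero(m&n);print(f,'pred',u,v,'seen',x.mean(),y.mean(),len(x))
E
```

```text
t: 12.75
tool_pos: [0.4619, 0.3387, 0.3241]
orientation: [2.174, 2.263, 0.018]
force: [0.1, -0.4, 0.9]
opening: 0.07
gripper_force: 0.0
[0.45967519 0.33739536 0.31557268]
s6 pred 390.13329329403575 189.605699721042 seen 389.11267605633805 192.04225352112675 142
w6 pred 251.45557834995708 174.37472329269255 seen 250.68467153284672 174.4934306569343 685
```

The dowel stands upright in the bottle (knob where predicted in both views). Next, move above the handle.

```bash
python3 inch.py '{"aperture": [0.06,0.06,0.05,0.04,0.03,0.03,0.03,0.03,0.03,0.03,0.03,0.03,0.03,0.03,0.03,0.03],"x": [-0.02,-0.038,-0.038,-0.038,-0.038,-0.038,-0.038,-0.038,-0.038,-0.038,-0.036,-0.018,0,0,0,0],"y": [-0.0043,-0.0043,-0.0043,-0.0043,-0.0043,-0.0043,-0.0043,-0.0043,-0.0043,-0.0043,-0.0043,0,0,0,0,0],"z": [0,0,0,0,0,0,0,0,0,0,0,0.02,0.02,0.01,0,0],"yaw": [0,0,0,0,0,0,0,0,0,0,0,0,0,0,0,0]}' 20
python3 - <<'E'
from h import *
w=snap('wrist','w7');s=robot.read_state();p=s['tool_pos'];print(p,s['orientation'],s['opening'])
print('bar pred',proj(w,[[.4285,-.08,.16],[.4285+.0022,-.138,.16],[.4285-.0022,-.022,.16]]),'tcp',proj(w,p))
g=w['image'].mean(2)
for r in range(60,260,20): 
    d=g[r]; print(r,[int(x) for x in d[200:310:4]])
mosaic('m7',[('w7',100,20,320,240),('s6',170,150,80,60)])
E
```

```text
t: 14.5
tool_pos: [0.4289, -0.0797, 0.2653]
orientation: [-2.175, -2.266, 0.001]
force: [0.7, 0.5, -0.2]
opening: 0.0298
gripper_force: 0.0
[ 0.42931104 -0.0797249   0.2660075 ] [2.17529450e+00 2.26614371e+00 3.49122744e-04] 0.030129330545826054
bar pred [[251.8622903  200.37258643]
 [251.76583747 266.67506352]
 [251.9719888  125.17607526]] tcp [[252.93852385 266.72444096]]
60 [127, 127, 127, 127, 127, 126, 127, 128, 127, 127, 128, 128, 128, 134, 78, 76, 141, 81, 145, 95, 72, 68, 125, 124, 94, 51, 63, 152]
80 [128, 127, 127, 128, 127, 128, 128, 127, 127, 127, 127, 128, 128, 128, 128, 129, 128, 64, 144, 92, 132, 129, 129, 129, 191, 176, 236, 205]
100 [128, 128, 128, 128, 129, 129, 129, 129, 129, 129, 129, 129, 130, 130, 130, 130, 130, 132, 141, 88, 149, 130, 130, 129, 178, 176, 242, 184]
120 [130, 130, 130, 130, 130, 130, 131, 131, 132, 131, 132, 131, 129, 187, 126, 129, 124, 134, 137, 139, 127, 128, 127, 128, 127, 115, 245, 160]
140 [131, 131, 133, 133, 134, 134, 245, 232, 233, 232, 232, 233, 251, 251, 222, 126, 237, 144, 140, 80, 157, 133, 133, 130, 180, 87, 237, 122]
160 [133, 133, 123, 239, 233, 233, 233, 234, 233, 234, 234, 234, 250, 252, 224, 128, 237, 147, 138, 76, 159, 134, 134, 124, 181, 217, 227, 103]
180 [233, 233, 233, 233, 234, 233, 234, 234, 234, 234, 234, 234, 251, 251, 226, 130, 237, 150, 137, 70, 142, 135, 134, 136, 184, 233, 215, 111]
200 [233, 234, 233, 234, 234, 234, 234, 234, 234, 234, 234, 234, 249, 251, 227, 130, 237, 140, 133, 63, 128, 135, 133, 193, 193, 240, 196, 112]
220 [234, 233, 233, 233, 234, 234, 234, 234, 233, 234, 234, 234, 248, 251, 228, 130, 237, 141, 131, 55, 127, 133, 133, 189, 187, 239, 171, 112]
240 [125, 127, 127, 128, 128, 118, 42, 233, 233, 234, 233, 234, 245, 251, 229, 131, 199, 140, 128, 86, 148, 51, 124, 123, 123, 122, 121, 122]
```

View pics/m7.png

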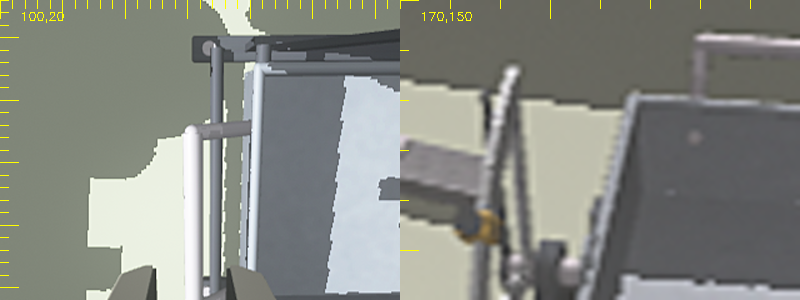

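The wrist view shows the handle bar at column ~254, parallel to the image columns and matching the fingers (TCP column 253), so the alignment is within 1 mm. Before gripping, I'll take a close wrist look at the index clip and the pointer, because the level pointer calibrates the scale.

```bash
python3 inch.py '{"aperture": [0.03,0.03,0.03,0.03,0.03,0.03,0.03,0.03,0.03,0.03,0.03,0.03],"x": [0,0,0,-0.026,-0.026,-0.026,-0.026,-0.026,-0.024,0,0,0],"y": [0,0,0,0.037,0.038,0.038,0.038,0.038,0.036,0,0,0],"z": [-0.02,-0.03,-0.03,-0.025,0,0,0,0,0,0,0,0],"yaw": [0,0,0,0,0,0,0,0,0,0,0,0]}'
python3 - <<'E'
from h import *
w=snap('wrist','w8');s=robot.read_state();print(s['tool_pos'],s['q'])
P=np.array([.6098,-.0731,.14]);ex=np.array([.9992,.04,0]);ey=np.array([-.04,.9992,0])
print('level tip pred',proj(w,P-.139*ey+[0,0,.125]))
for th in(.4,.6,.8):print(th,proj(w,P-.139*ey+.125*np.sin(th)*ex+[0,0,.125*np.cos(th)]),end='')
for f in('s0','t0','s6','t6','w8','w1'):
    c=load(f);h=cv2.cvtColor(c['image'],cv2.COLOR_RGB2HSV);m=cv2.inRange(h,(17,110,70),(32,255,255))
    n,l,st,ce=cv2.connectedComponentsWithStats(m);print(f)
    for i in range(1,n):
        if st[i,4]>6:
            o,r=ray(c,ce[i])
            for yy in(-.139,-.130):
                k=((P+yy*ey-o)@ey)/(r@ey);X=o+r*k-P
                x,z=X@ex,X[2]
                if abs(np.hypot(x,z)-.125)<.04:print(st[i],ce[i],yy,'theta',np.arctan2(x,z),'rad',np.hypot(x,z))
E
```

```text
t: 15.75
tool_pos: [0.6588, -0.2235, 0.3713]
orientation: [2.174, 2.265, 0.001]
force: [-0.3, -0.4, -0.3]
opening: 0.0299
gripper_force: 0.0
[ 0.65857209 -0.22336792  0.37219822] [-4.00735542e-01  3.89518142e-01  9.42017577e-01  9.95338941e-05
  1.80689425e+00 -4.41586244e-01]
level tip pred [[196.69507603 183.23408266]]
0.4 [[259.18494339 180.05084158]]0.6 [[285.0195395  176.50331829]]0.8 [[304.89130041 172.17449129]]s0
[185 193   4   6   9] [186.66666667 195.88888889] -0.13 theta 0.6241757862321279 rad 0.1059919593175729
t0
[312 158   6   8  34] [314.17647059 161.67647059] -0.139 theta 1.6777512317990142 rad 0.09254560163204983
[312 158   6   8  34] [314.17647059 161.67647059] -0.13 theta 0.8654038118035451 rad 0.10573412886902338
s6
[185 193   4   6   9] [186.66666667 195.88888889] -0.13 theta 0.6241757862321279 rad 0.1059919593175729
t6
[312 158   6   8  34] [314.17647059 161.67647059] -0.139 theta 1.6777512317990142 rad 0.09254560163204983
[312 158   6   8  34] [314.17647059 161.67647059] -0.13 theta 0.8654038118035451 rad 0.10573412886902338
w8
[282 153  30  23 450] [295.484444
[... 319 characters left out ...]
002 326.47887324] -0.13 theta 0.6937002918567234 rad 0.11055508083937537
[311 369   9  12  32] [315.21875 374.46875] -0.139 theta -0.09617147547275118 rad 0.12480160552904404
[311 369   9  12  32] [315.21875 374.46875] -0.13 theta -0.10490997080917942 rad 0.13401608071358623
[366 375 146   9 864] [459.22685185 379.55671296] -0.139 theta 0.5914404003384919 rad 0.15537239559668173
[366 375 146   9 864] [459.22685185 379.55671296] -0.13 theta 0.5253939048270808 rad 0.15929350296739309
[310 382  12   2  13] [315.61538462 382.92307692] -0.139 theta -0.09846331672337089 rad 0.13209965776423407
[310 382  12   2  13] [315.61538462 382.92307692] -0.13 theta -0.10652462413250655 rad 0.1409695347074659
```

Run:
```python
from h import *
from scipy.optimize import minimize
P=np.array([.6098,-.0731,.14]);ex=np.array([.9992,.04,0]);ey=np.array([-.04,.9992,0]);ez=np.array([0,0,1.])
V=[]
for f in('w8','s0','t0'):
    c=load(f);h=cv2.cvtColor(c['image'],cv2.COLOR_RGB2HSV);m=cv2.inRange(h,(14,70,40),(34,255,255))
    u,v=proj(c,P-.13*ey+.122*np.sin(.7)*ex+.122*np.cos(.7)*ez)[0];n=np.zeros_like(m);cv2.circle(n,(int(u),int(v)),32 if f=='w8' else 10,255,-1);m&=n
    y,x=np.nonzero(m);print(f,x.min(),x.max(),y.min(),y.max(),len(x),x.mean(),y.mean(),(u,v))
    if f=='w8':
        for r in range(y.min(),y.max()+1,2):
            q=x[y==r];print(r,q.min(),q.max(),len(q))
    V.append((c,m,int(u),int(v)))
def hull(c,p,dw=(0,0)):
    th,yc,rc,w=p;er=np.sin(th)*ex+np.cos(th)*ez;et=np.cos(th)*ex-np.sin(th)*ez
    return proj(c,[P+yc*ey+rc*er+a*.006*et+b*.012*er+d*w/2*ey for a in(-1,1) for b in(-1,1) for d in(-1,1)])
S=8
def cost(p,full=False):
    C=[]
    for i,(c,m,u,v) in enumerate(V):
        q=hull(c,p);k=np.zeros((80*S,80*S),np.uint8);cv2.fillConvexPoly(k,cv2.convexHull(np.int32((q-[u-40.5,v-40.5])*S)),255)
        k=cv2.resize(k,(80,80),interpolation=cv2.INTER_AREA)/255.;M=m[v-40:v+40,u-40:u+40]/255.
        C.append(((k-M)**2).sum()*(1 if i==0 else 5))
    return C if full else sum(C[:N])
for N in(1,3):
  for t0 in(.6,.72,.85):
    x0=np.array([t0,-.13,.125,.012]);r=minimize(cost,x0,method='Nelder-Mead',options=dict(initial_simplex=np.vstack([x0]+[x0+d for d in np.diag([.1,.005,.008,.006])]),xatol=1e-4,maxiter=500))
    print(N,np.round(r.x,4),r.fun,np.round(cost(r.x,True),1))
```

```text
w8 282 311 153 176 495 295.4343434343434 163.17979797979797 (np.float64(293.5578673719066), np.float64(163.57713835453563))
153 283 298 15
155 282 310 28
157 282 311 30
159 282 310 29
161 284 307 24
163 289 304 16
165 289 303 15
167 285 303 19
169 282 304 23
171 282 305 24
173 289 306 18
175 296 306 11
s0 181 190 192 198 30 186.66666666666666 195.46666666666667 (np.float64(184.85205391354057), np.float64(198.43818733488214))
t0 312 317 158 166 42 314.35714285714283 162.0 (np.float64(315.04164007600644), np.float64(161.10036280965315))
1 [ 0.7575 -0.1314  0.1185  0.0162] 132.62834294502116 [132.6 361.5 104.5]
1 [ 0.7005 -0.1295  0.1247  0.0157] 141.1994309880815 [141.2 231.   91.6]
1 [ 0.8109 -0.1331  0.1137  0.0167] 127.23618608227603 [127.2 376.7 125.3]
3 [ 0.6434 -0.1277  0.1289  0.0149] 342.15274125336407 [166.7 123.3  52.2]
3 [ 0.641  -0.1273  0.1287  0.0148] 344.6195463283353 [176.  124.2  44.4]
3 [ 0.6417 -0.1274  0.1261  0.0145] 366.27280276816606 [212.6 118.6  35.1]
```

The single close view leaves the radius and angle coupled (θ≈0.64–0.75). I'll take two more wrist views with a 0.16 m baseline to settle it.

```bash
python3 inch.py '{"aperture": [0.03,0.03,0.03,0.03,0.03],"x": [0,0,0,0,0],"y": [0.032,0.033,0,0,0],"z": [0,0,0,0,0],"yaw": [0,0,0,0,0]}' | sed -n 2p
python3 -c "
from h import *
snap('wrist','w9')"
python3 inch.py '{"aperture": [0.03,0.03,0.03,0.03,0.03,0.03,0.03],"x": [0,0,0,0,0,0,0],"y": [-0.04,-0.04,-0.04,-0.04,0,0,0],"z": [0,0,0,0,0,0,0],"yaw": [0,0,0,0,0,0,0]}' | sed -n 2p
cat > fit.py <<'E'
from h import *
from scipy.optimize import minimize
P=np.array([.6098,-.0731,.14]);ex=np.array([.9992,.04,0]);ey=np.array([-.04,.9992,0]);ez=np.array([0,0,1.])
def getV(fs,show=False):
    V=[]
    for f in fs:
        c=load(f);h=cv2.cvtColor(c['image'],cv2.COLOR_RGB2HSV);m=cv2.inRange(h,(14,70,40),(34,255,255))
        u,v=proj(c,P-.13*ey+.122*np.sin(.7)*ex+.122*np.cos(.7)*ez)[0];n=np.zeros_like(m);cv2.circle(n,(int(u),int(v)),32 if f[0]=='w' else 10,255,-1);m&=n
        y,x=np.nonzero(m);print(f,x.min(),x.max(),y.min(),y.max(),len(x),x.mean(),y.mean(),(u,v))
        V.append((c,m,int(u),int(v)))
    return V
def hull(c,p):
    th,yc,rc,w=p;er=np.sin(th)*ex+np.cos(th)*ez;et=np.cos(th)*ex-np.sin(th)*ez
    return proj(c,[P+yc*ey+rc*er+a*.006*et+b*.012*er+d*w/2*ey for a in(-1,1) for b in(-1,1) for d in(-1,1)])
S=8
def cost(p,V,wo=.5,full=False):
    C=[]
    for c,m,u,v in V:
        q=hull(c,p);k=np.zeros((80*S,80*S),np.uint8);cv2.fillConvexPoly(k,cv2.convexHull(np.int32((q-[u-40.5,v-40.5])*S)),255)
        k=cv2.resize(k,(80,80),interpolation=cv2.INTER_AREA)/255.;M=m[v-40:v+40,u-40:u+40]/255.;k=k[:M.shape[0],:M.shape[1]]
        C.append((np.clip(M-k,0,1)**2).sum()+wo*(np.clip(k-M,0,1)**2).sum())
    return C if full else sum(C)
def fit(V,t0,wo):
    x0=np.array([t0,-.13,.125,.014]);return minimize(cost,x0,args=(V,wo),method='Nelder-Mead',options=dict(initial_simplex=np.vstack([x0]+[x0+d for d in np.diag([.1,.005,.008,.006])]),xatol=1e-4,maxiter=500))
E
python3 - <<'E'
from fit import *
snap('wrist','w10')
V=getV(('w8','w9','w10'))
for wo in(.3,1):
  for t0 in(.6,.75):
    r=fit(V,t0,wo);print(wo,np.round(r.x,4),r.fun,np.round(cost(r.x,V,wo,True),1))
E
```

```text
tool_pos: [0.7231, -0.2213, 0.3726]
tool_pos: [0.5643, -0.2281, 0.3713]
w8 282 311 153 176 495 295.4343434343434 163.17979797979797 (np.float64(293.5578673719066), np.float64(163.57713835453563))
w9 205 231 152 175 403 216.272952853598 161.90322580645162 (np.float64(218.52326542280124), np.float64(162.7627589725104))
w10 393 428 151 193 605 411.23471074380166 162.2297520661157 (np.float64(403.35436913395245), np.float64(162.32882563394526))
0.3 [ 0.6504 -0.1278  0.1304  0.0151] 143.3628896578239 [47.5 51.7 44.1]
0.3 [ 0.6502 -0.1277  0.1307  0.0152] 143.38110111495578 [47.5 52.4 43.5]
1 [ 0.6514 -0.1278  0.1304  0.015 ] 453.797908496732 [151.2 169.3 133.3]
1 [ 0.652  -0.1278  0.1302  0.0149] 456.2134871203383 [151.3 168.8 136.1]
```

Three wrist views agree: clip angle ≈ 0.65 rad. Back over the handle, then down on it.

```bash
python3 inch.py '{"aperture": [0.03,0.03,0.03,0.03,0.03,0.03,0.03,0.03,0.03,0.03],"x": [0.0306,0.0306,0.0306,0.0306,0.0306,0,0,0,0,0],"y": [-0.0256,-0.0256,-0.0256,-0.0256,-0.0256,0,0,0,0,0],"z": [0,0,0,0,0,0.03,0.04,0.03,0,0],"yaw": [0,0,0,0,0,0,0,0,0,0]}'
python3 - <<'E'
from h import *
w=snap('wrist','w11');s=robot.read_state();p=s['tool_pos'];print(p)
pp=proj(w,[[.43,-.08,.16]])[0];print(pp)
g=w['image'].mean(2)
for r in (160,180,200,220): x=np.nonzero(g[r,225:275]>240)[0]+225;print(r,x.min(),x.max(),[int(i) for i in g[r,240:270:2]])
E
```

```text
t: 18.1
tool_pos: [0.4304, -0.0801, 0.2705]
orientation: [-2.176, -2.266, 0.0]
force: [-0.6, 0.1, 0.9]
opening: 0.0301
gripper_force: 0.0
[ 0.43101762 -0.08041766  0.27163702]
[251.82339522 197.78821538]
160 245 265 [234, 234, 215, 251, 252, 252, 241, 223, 180, 127, 200, 236, 235, 177, 147]
180 245 265 [234, 234, 232, 250, 252, 252, 242, 225, 184, 129, 200, 236, 236, 177, 149]
200 246 265 [234, 234, 234, 249, 251, 251, 243, 227, 187, 129, 200, 236, 236, 178, 148]
220 246 265 [234, 234, 234, 246, 251, 251, 244, 229, 191, 131, 157, 237, 236, 160, 147]
```

```bash
python3 inch.py '{"aperture": [0.03,0.03,0.03,0.03,0.03,0.03,0.03],"x": [0,0,0,0,0,0,0],"y": [0,0,0,0,0,0,0],"z": [0.02,0.03,0.03,0.02,0.008,0,0],"yaw": [0,0,0,0,0,0,0]}' 25
python3 inch.py '{"aperture": [0.022,0.016,0.008,0.008,0.008,0.008],"x": [0,0,0,0,0,0],"y": [0,0,0,0,0,0],"z": [0,0,0,0,0,0],"yaw": [0,0,0,0,0,0]}' 25
```

```text
t: 18.85
tool_pos: [0.4313, -0.0807, 0.1638]
orientation: [2.175, 2.264, 0.002]
force: [0.3, -0.8, 0.0]
opening: 0.0303
gripper_force: 0.0
t: 19.45
tool_pos: [0.4303, -0.0804, 0.1623]
orientation: [2.176, 2.265, 0.001]
force: [-1.7, 0.2, 6.5]
opening: 0.0112
gripper_force: 25.0
```

The bar is gripped at 11 mm, 25 N. Lift along the arc about the pivot to 0.65 rad.

```bash
python3 inch.py '{"aperture": [0.008,0.008,0.008,0.008,0.008,0.008,0.008,0.008,0.008,0.008,0.008,0.008,0.008,0.008,0.008],"x": [0,0,0,0,0,0,0,0,0,0,0,0,0,0,0],"y": [0.0008,0.0009,0.0024,0.0032,0.0039,0.0046,0.0053,0.006,0.0066,0.0072,0.0078,0,0,0,0],"z": [-0.006,-0.0057,-0.0115,-0.0113,-0.0111,-0.0108,-0.0105,-0.0101,-0.0097,-0.0093,-0.0088,0,0,0,0],"yaw": [0,0,0,0,0,0,0,0,0,0,0,0,0,0,0]}' 30
python3 - <<'E'
from fit import *
a=snap('scene','s12');t=snap('top','t12');w=snap('wrist','w12');s=robot.read_state();p=s['tool_pos'];print(p,s['force'])
d=p-P;x=d@ex;print('theta from tcp',np.arctan2(d[2],-x)-.1107,np.hypot(x,d[2]))
tip=lambda th,y=-.139,r=.125:P+y*ey+r*(np.sin(th)*ex+np.cos(th)*ez)
for f,g,n in(('s0','s12','scene'),('t6','t12','top')):
    A,B=load(f),load(g);print(n,'tip pred lvl',proj(A,tip(0)),'now',proj(B,tip(.65)),'clip',proj(B,tip(.65,-.128,.130)))
    df=np.abs(A['image'].astype(int)-B['image']).max(2)
    u,v=proj(A,tip(.3))[0].astype(int);print(u-14,v-16)
    for r in range(v-16,v+26):print(r,''.join('#' if k>60 else '+' if k>25 else '.' for k in df[r,u-14:u+16]), ''.join('B' if (q:=B['image'][r,cc].astype(int))[0]>q[2]+45 else str(min(9,q.mean()//26).__int__()) for cc in range(u-14,u+16)))
E
```

```text
t: 20.95
tool_pos: [0.4773, -0.0782, 0.2674]
orientation: [-2.175, -2.263, 0.004]
force: [-11.6, 0.1, 7.0]
opening: 0.011
gripper_force: 30.0
[ 0.47726167 -0.07816678  0.26739927] [-11.79161124  -0.73386196   6.04482578]
theta from tcp 0.6545662380890763 0.1839092412724222
scene tip pred lvl [[187.04072921 167.38275192]] now [[181.17658567 195.45188084]] clip [[185.24326219 195.47283487]]
169 162
162 .............................. 444444444434343433433333333333
163 .............................. 444343444444333333433356533333
164 .............................. 333343434334343433333489633333
165 .............................. 333333333333434433333478433333
166 .............................. 777533333333333333333686333343
167 .............................. 777777777763333333334883333333
168 .................+............ 777777777777777776333783333333
169 ................+##+.......... 777777777777777777778862333333
170 .................##+.......... 777777777777777777778862467777
171 .................+#+.......... 777777777777777777778733367777
172 .................+##.......... 77777
[... 4267 characters left out ...]
......... 443222231114666666666666666666
189 .............+................ 665222342114666666666666666666
190 .............................. 887323452114666666666666666666
191 .............................. 776333453333666666666666666666
192 .............................. 443233455554566666666666666666
193 .............................. 111223356665566666666666666666
194 .............................. 112223466666666666666666666666
195 .............................. 212134566666666666666666666666
196 .............................. 212134666666666666666666666666
197 .............................. 212134666666666666666666666666
198 .............................. 211135666666666666666666666666
```

Forces show the commanded arc is about 2 mm inside the true radius (12 N push). I'll check calibration using the level pointer tip and the clip in the close wrist views, numerically.

Run:
```python
from fit import *
tip=lambda th,y=-.139,r=.125:P+y*ey+r*(np.sin(th)*ex+np.cos(th)*ez)
for f in('w8','w10'):
    c=load(f);I=c['image'].astype(int);u,v=proj(c,tip(0))[0];print(f,u,v,'pivot-ish r=.09',proj(c,tip(0,r=.09)),'clip mark .65',proj(c,tip(.65)),proj(c,tip(.65,-.135)),proj(c,tip(.7)))
    u,v=int(u),int(v)
    for r in range(v-26,v+16):print(r,''.join(str(min(9,int(I[r,k].mean()//26))) for k in range(u-20,u+24)))
    print('cols from',u-20)
    if f=='w8':
        u,v=proj(c,tip(.65,-.132))[0].astype(int);print('clip cols from',u-24)
        for r in range(v-22,v+12):print(r,''.join('B' if I[r,k,0]>I[r,k,2]+90 else 'b' if I[r,k,0]>I[r,k,2]+30 else str(min(9,int(I[r,k].mean()//26))) for k in range(u-24,u+26)))
```

```text
w8 196.69507602583968 183.2340826563867 pivot-ish r=.09 [[202.97746146 172.97037276]] clip mark .65 [[290.58388489 175.47731268]] [[290.73667665 170.86981559]] [[295.75667075 174.40935649]]
157 88888888888887654444444444444444443322222222
158 88888888888885434444444444444444433222222222
159 88888888888754444444444444444444332222222223
160 88888888886444444444444444444443222222222226
161 88888887654444444444444444444444333333333336
162 88888875444444444444444444444444444444444444
163 88887644444444444444444444444444444444444444
164 88885444444444444444444444444444444444444444
165 88854444444444444444444444444444444444444444
166 86544444444444444444444444444444444444444444
167 53333333333333333333333333333333333333444444
168 87777777777777777777777777777678888888888888
169 99999999999999999999999999999899999999999999
170 99999999999999999999999999999888999998888888
171 99999999999999999999999999999888999998888888
172 99999999999999999999999999999999999999888888
173 99999999999999999999998887887777776668888888
174 88888888888888888888885222222222221168888888
175 888888888888888888888522
[... 4613 characters left out ...]

183 88888888888888888885444445888888888888888888
184 88888888888888888888434335888888888888888888
185 88888888888888888888777777888888888888888888
186 88888888888888888888888888888888888888888888
187 88888888888888888888888888888888888888888888
188 88888888888888888888888888888888888888888888
189 88888888888888888888888888888888888888888888
190 88888888888888888888888888888888888888888888
191 88888888888888888888888888888888888888888888
192 88888888888888888888888888888888888888888888
193 88888888888888888888888888888888888888888888
194 88888888888888888888888888888888888888888888
195 88888888888888888888888888888888888888888888
196 88888888888888888888888888888888888888888888
cols from 298
```

The level pointer tip lies about 2.3 px right of prediction in both close views, so the stand's yaw is nearer 0.055. Refit with the frame tied to the pointer.

Run:
```python
import fit; from fit import *
print('tip tri',tri((load('w8'),(200,183.7)),(load('w10'),(320.5,182.7))))
V=getV(('w8','w9','w10'))
for yaw in(.05,.056):
    fit.ex=ex=np.array([np.cos(yaw),np.sin(yaw),0]);fit.ey=ey=np.array([-np.sin(yaw),np.cos(yaw),0])
    fit.P=P=np.array([.4303,-.0804,.16])+.18*ex-.02*ez
    tip=lambda th,y=-.139,r=.125:P+y*ey+r*(np.sin(th)*ex+np.cos(th)*ez)
    print(yaw,P,tip(0),'tip w8,w10',proj(load('w8'),tip(0)),proj(load('w10'),tip(0)))
    for wo in(.15,.3,1):
        r=fit.fit(V,.65,wo);print(wo,np.round(r.x,4),r.fun,np.round(cost(r.x,V,wo,True),1))
    print('mark w8 at .6 .65 (y -.135)',proj(load('w8'),tip(.6,-.135)),proj(load('w8'),tip(.65,-.135)))
    s12,t12=load('s12'),load('t12')
    for th in(.6,.65):print(th,'s',proj(s12,tip(th)),proj(s12,tip(th,-.128,.13)),'t',proj(t12,tip(th)),proj(t12,tip(th,-.128,.13)))
    print('lvl',proj(s12,tip(0)),proj(t12,tip(0)))
```

```text
tip tri (array([ 0.61755414, -0.21303732,  0.2625426 ]), [np.float64(0.00010088335521704326), np.float64(0.00010088335521709232)])
w8 282 311 153 176 495 295.4343434343434 163.17979797979797 (np.float64(293.5578673719066), np.float64(163.57713835453563))
w9 205 231 152 175 403 216.272952853598 161.90322580645162 (np.float64(218.52326542280124), np.float64(162.7627589725104))
w10 393 428 151 193 605 411.23471074380166 162.2297520661157 (np.float64(403.35436913395245), np.float64(162.32882563394526))
0.05 [ 0.61007505 -0.07140375  0.14      ] [ 0.61702215 -0.21023004  0.265     ] tip w8,w10 [[198.82730768 181.12093234]] [[320.78940967 179.851293  ]]Traceback (most recent call last):
  File "<stdin>", line 10, in <module>
AttributeError: 'function' object has no attribute 'fit'
```

Run:
```python
from h import *
import fit as F
ez=F.ez;V=F.getV(('w8','w9','w10'))
T=np.array([.6176,-.2130,.2625])
for yaw in(.045,.052,.06):
    F.ex=ex=np.array([np.cos(yaw),np.sin(yaw),0]);F.ey=ey=np.array([-np.sin(yaw),np.cos(yaw),0])
    F.P=P=T-.125*ez+.139*ey      # anchor on measured pointer tip
    tip=lambda th,y=-.139,r=.125:P+y*ey+r*(np.sin(th)*ex+np.cos(th)*ez)
    print(yaw,P,'bar',P-.18*ex+.02*ez)
    for wo in(.15,.3,1):
        r=F.fit(V,.65,wo);print(wo,np.round(r.x,4),round(r.fun,1),np.round(F.cost(r.x,V,wo,True),1))
s12,t12=load('s12'),load('t12')
for th in(0,.6,.65,.7):print(th,'s',proj(s12,tip(th)),proj(s12,tip(th,-.128,.13)),'t',proj(t12,tip(th)),proj(t12,tip(th,-.128,.13)))
```

```text
w8 282 311 153 176 495 295.4343434343434 163.17979797979797 (np.float64(293.5578673719066), np.float64(163.57713835453563))
w9 205 231 152 175 403 216.272952853598 161.90322580645162 (np.float64(218.52326542280124), np.float64(162.7627589725104))
w10 393 428 151 193 605 411.23471074380166 162.2297520661157 (np.float64(403.35436913395245), np.float64(162.32882563394526))
0.045 [ 0.61134711 -0.07414071  0.1375    ] bar [ 0.43152933 -0.08223798  0.1575    ]
0.15 [ 0.6296 -0.1272  0.1309  0.0155] 72.3 [23.1 25.7 23.5]
0.3 [ 0.6278 -0.1271  0.1312  0.0152] 139.1 [45.3 50.2 43.5]
1 [ 0.6209 -0.1269  0.1315  0.0148] 444.5 [146.4 163.7 134.3]
0.052 [ 0.61037526 -0.07418789  0.1375    ] bar [ 0.43061856 -0.08354367  0.1575    ]
0.15 [ 0.6294 -0.1277  0.1312  0.0154] 72.0 [23.  25.7 23.3]
0.3 [ 0.6295 -0.1277  0.131   0.0152] 138.6 [45.4 50.1 43.1]
1 [ 0.6303 -0.1277  0.1309  0.015 ] 440.2 [145.1 162.4 132.7]
0.06 [ 0.609265   -0.07425012  0.1375    ] bar [ 0.42958891 -0.08504365  0.1575    ]
0.15 [ 0.629  -0.1282  0.1314  0.0154] 72.5 [23.1 25.8 23.6]
0.3 [ 0.6292 -0.1283  0.1312  0.0152] 138.9 [45.1 50.6 43.2]
1 [ 0.6296 -0.1283  0.1312  0.0149] 439.7 [144.4 162.4 132.8]
0 s [[186.51160541 168.67553889]] [[190.68761722 167.4096667 ]] t [[320.6195638  184.03606387]] [[317.26061395 184.08863917]]
0.6 s [[181.52830522 194.2950576 ]] [[185.64674538 194.14647268]] t [[318.14195348 162.47016966]] [[314.74250449 161.59491408]]
0.65 s [[181.24721435 196.83733852]] [[185.35856085 196.80461511]] t [[317.890203   161.05475877]] [[314.48980486 160.1215419 ]]
0.7 s [[180.99281654 199.40592353]] [[185.09689806 199.49055648]] t [[317.63514975 159.71855342]] [[314.23423016 158.7312758 ]]
```

The clip angle fits at 0.629 in all cases, stable against yaw and weighting. The scene view agrees (clip ~0.625), and the bin is now at about 0.65. Ease back about 0.02 rad and relieve the radial push.

```bash
python3 inch.py '{"aperture": [0.008,0.008,0.008,0.008,0.008],"x": [0,0,0,0,0],"y": [-0.0018,-0.0019,0,0,0],"z": [0.0005,0.0005,0,0,0],"yaw": [0,0,0,0,0]}'
cat > th.py <<'E'
from h import *
S=[]
for i in range(3):
    robot.read_camera('top');s=robot.read_state();S.append(np.r_[s['tool_pos'],s['force']])
m=np.mean(S,0);d=m[:3]-[.4303,-.0804,.1623];L=np.linalg.norm(d)
print(s['t'],np.round(m,4),'d',np.round(d,4),'theta',2*np.arcsin(L/2/.1811),'dir',np.arctan2(np.hypot(d[0],d[1]),d[2]))
E
python3 th.py
```

```text
t: 21.6
tool_pos: [0.475, -0.0783, 0.2651]
orientation: [-2.176, -2.265, -0.0]
force: [4.1, -0.2, -6.3]
opening: 0.0114
gripper_force: 30.0
21.75 [ 0.475  -0.0783  0.2652  4.0197  0.3225 -7.7679] d [0.0447 0.0021 0.1029] theta 0.6298811267030427 dir 0.41056982101552214
```

Run:
```python
from h import *
t=snap('top','t13');a=snap('scene','s13');A=load('t6')['image'].astype(int);B=load('t13')['image'].astype(int);C=load('t12')['image'].astype(int)
g=lambda I:I.sum(2)/3
print('top: level, .65, now, cols 314-321')
for r in list(range(158,170))+list(range(181,192)):print(r,*[np.round(g(I)[r,314:322]).astype(int) for I in(A,C,B)])
A=load('s0')['image'];C=load('s12')['image'];B=load('s13')['image']
print('scene cols 178-192')
for r in range(190,204):print(r,*[np.round(g(I.astype(int))[r,178:192]).astype(int) for I in(A,C,B)])
```

```text
top: level, .65, now, cols 314-321
158 [ 63  69  74 119 164 166 164 165] [ 60  67  72 117 160 163 162 161] [ 61  66  71 117 160 163 162 161]
159 [ 95 103  82 107 150 164 165 165] [ 94 101  80 105 148 161 161 161] [ 94 101  79 105 147 161 162 161]
160 [155 154 136 135 148 164 165 165] [152 151 133 132 144 161 162 162] [152 151 133 134 144 161 162 162]
161 [166 163 158 152 147 164 165 165] [163 159 156 148 141 159 162 162] [164 160 156 149 143 160 162 161]
162 [157 156 161 163 157 164 164 165] [154 153 157 142 110 141 161 161] [154 154 158 153 133 150 162 162]
163 [141 141 157 171 166 165 164 165] [138 139 154 139  94 134 160 162] [138 139 153 144 106 136 161 162]
164 [131 131 160 177 168 165 165 165] [128 129 156 148 107 143 161 161] [128 129 157 146  94 134 161 162]
165 [116 125 150 161 164 166 165 165] [114 124 139 120 110 148 162 162] [114 124 146 128 100 143 162 162]
166 [ 89 121 149 159 164 165 165 165] [ 88 117 124  88 106 148 162 162] [ 88 119 134 109 104 148 162 162]
167 [ 72 111 149 165 165 165 165 165] [ 70 107 117  80  98 145 161 161] [ 70 108 123  89  96 145 162 162]
168 [
[... 3183 characters left out ...]
0 189 190 192 189 161 123 103  86 160 172  76  50] [191 190 191 195 198 173 137 128 106  95  82  63  77  72] [191 191 191 191 196 190 162 125 105  95  83  59  74  73]
201 [189 189 189 189 191 187 161 125 103  83 157 182 102  86] [191 190 191 191 195 191 164 128 106  95  85  61  57  87] [191 190 190 191 193 189 163 126 106  96  84  62  59  87]
202 [190 189 189 190 191 187 162 123  94  98 167 175  89 104] [190 190 190 191 193 189 165 123  98  92  79  63  60 108] [190 191 191 191 192 189 164 124  98  91  77  62  59 109]
203 [190 189 189 190 191 189 163 122  95  99 168 172  80  88] [191 190 191 192 193 189 165 123  98  90  74  59  57  88] [191 190 190 191 193 190 165 123  97 108  97  56  57  88]
```

Pointer and clip now agree: ~0.617 for both in the top view, and 0.630 against 0.629 from the arm and the close views. I'll do a last check that everything is steady and the dowel undisturbed, then hand in.

```bash
python3 inch.py '{"aperture": [0.008,0.008,0.008,0.008,0.008],"x": [0,0,0,0,0],"y": [0,0,0,0,0],"z": [0,0,0,0,0],"yaw": [0,0,0,0,0]}'; python3 th.py
python3 - <<'E'
from h import *
a=snap('scene','s14');b=load('s6')
d=np.abs(a['image'].astype(int)-b['image']).max(2);print('dowel/bottle region change',(d[170:225,370:405]>25).sum())
d=np.abs(a['image'].astype(int)-load('s0')['image']).max(2);print('others',(d[195:300,300:350]>40).sum(),(d[225:300,330:440]>40).sum(),(d[165:250,80:175]>40).sum())
print(robot.close_job())
E
```

```text
t: 22.35
tool_pos: [0.4751, -0.0783, 0.2652]
orientation: [-2.176, -2.266, -0.001]
force: [6.6, 1.3, -8.1]
opening: 0.0113
gripper_force: 30.0
22.5 [ 0.4751 -0.0783  0.2652  5.0436  0.3098 -8.592 ] d [0.0448 0.0021 0.1029] theta 0.6303257195347509 dir 0.4105754687663543
dowel/bottle region change 0
others 848 3052 0
the job is handed in; nothing more can be done
None
```

The job is handed in at 22.5 s: the dowel is standing released in the upright bottle, and the arm is holding the bin at about 0.63 rad, with the clip measured at about 0.629 rad. The final check showed no change around the bottle or the brush and spatula. It did show image changes around the rings, tin, washbottle and dish, probably the arm's moved shadow since the gripper never went near them, but I did not confirm that.

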